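# Seat the cell in the tester, then hold the selector at the third click

### The job

Lay the loose AA cell in the cradle of the cell tester and let go of it; either end may face either way. Then turn the tester's spring-return selector knob clockwise from its home position, feeling for the clicks, to the third click and no further (never on to the fourth), and finish while still holding it there, because it springs home when let go. Leave the solder spool and the flat battery pack where they are.

Things in the scene. Friction and masses are not known exactly. Their poses are not given: they have to be found in the camera images.
- cell: the loose AA cell: black cylinder 14 mm in diameter, 50 mm long, about 24 g, lying on the table (it does not roll). Its long axis is its own x axis. Origin: mid-length, on its underside
- cell_mid (a point): the centre of the AA cell, on its centre line at half its length
- tester: the cell tester, fixed to the table: grey case 110 mm (its x) by 200 mm (its y), black top deck 30 mm above the table. Origin: centre of its underside, z up. Its y axis points to the robot's left, within 20 degrees. On the deck are the selector knob at y = -50 mm and the cell cradle at y = +58 mm (both at x = 0)
- cradle (a point): centre of a seated cell, 45 mm above the table, 15 mm above the deck. The cell lies along the tester's y in two white saddles 20 mm either side of this point (6 mm thick, 34 mm free between them for fingers; seat 8 mm above the deck, cheeks flaring from 17 to 25 mm apart, tops 19 mm above the deck), between two outward-leaning steel end contacts (18 mm wide, 23 mm high, 59 mm apart)
- selector (a joint): knob angle in rad: 0 at home (end stop), grows clockwise seen from above, up to 2.40. Clicks every 25 degrees: 0.436, 0.873, 1.309 (third), 1.745, 2.182. A return spring (0.075 N m at home, +0.03 N m per rad) with a detent ripple of 0.062 N m (peak; hardest a quarter pitch past a click, easiest a quarter pitch before the next) brings it home when let go; 0.18 N m at most up to the third
- selector_grip (a point): on the knob's vertical axis at grip height, 65 mm above the table; turns with the knob. The knob: black disc 44 mm across, its top 44 mm above the table, with an upright grip bar 42 mm long and 14 mm thick, top 74 mm above the table. The bar lies along this point's x axis, at home parallel to the tester's x; a white line marks its pointer end (-x, to the robot at home)
- spool: bystander: blue-flanged spool of solder 48 mm in diameter and 40 mm high, standing; origin at the centre of its underside
- pack: bystander: flat rechargeable battery pack 36x46x7 mm lying on the table; origin at the centre of its underside

How it is judged:
On the way, in this order (a step that is already met when the one before it is completed fails the run):
1. the cell lies released in the cradle with the selector still at home (distance between cell_mid and cradle below 0.007 m and angle between the x axis of cell and the y axis of tester, either way round below 0.15 rad and contact force between the fingers and cell below 0.05 N and value of joint selector below 0.15 rad), for 0.2 s.
2. the fingers hold the selector at the third click (value of joint selector between 1.179 and 1.439 rad and contact force between the fingers and selector above 0.5 N), for 0.5 s.
At the end, for the whole second after the job is handed in: The fingers hold the selector still at the third click (1.309 rad, within 0.13), while the cell lies untouched in the cradle (its centre within 7 mm of the cradle point, along the cradle within 0.15 rad). The program ends holding (all of step 2 and velocity of joint selector between -0.1 and 0.1 rad/s and distance between cell_mid and cradle below 0.007 m and angle between the x axis of cell and the y axis of tester, either way round below 0.15 rad and contact force between each of the arm, the fingers and cell below 0.05 N); the arm keeps its last pose, push and grip.
It fails at once if the selector is turned past the third click to the fourth (value of joint selector above 1.65 rad).
It fails at once if the solder spool is disturbed (distance of spool from where it was at the start of the episode above 0.02 m).
It fails at once if the battery pack is disturbed (distance of pack from where it was at the start of the episode above 0.02 m).
It also fails if it takes over 64 s, if anything falls off the work surface, if the arm or the gripper's body presses on something with over 40 N, if the wrist force passes 120 N, or if a joint passes its speed limit or range.

### The arm

A 6-joint arm with a two-finger parallel gripper is mounted at the origin on the work surface; the furniture and walls round the work are solid. World frame = base frame: x ahead of the robot, y to its left, z up, the work surface at z = 0. Lengths are in m, angles in rad, forces in N, time in s.
With the tool pointing down it reaches from about 0.275 to 0.975 m from the base axis. Payload 8.4 kg.
Tool frame: the origin (TCP) lies on the centre line of the jaws, within the pads' length; the fingertips stand 22 mm ahead of it and the grasp point (between the pads) lies 3 mm ahead of it; z points along the fingers, y is the line along which they close (so a half turn about z gives the same grasp; the last joint's range is limited). The gripper opens to 92 mm and grips with 3 to 60 N. Pads are 20 mm wide; open, the fingers measure 128 mm over their backs; the gripper's body (75 mm by 189 mm) begins 69 mm behind the grasp point.
Start: joints at [1.125, 0.353, 1.633, -0, 1.155, -0.002], TCP at [0.268, 0.564, 0.237] pointing down, gripper open.
Joint ranges: [-2.63, 2.63], [-0.92, 2.1], [0.06, 2.66], [-1.3, 4.44], [0, 2.69], [-3.02, 3.02]. Speed limits (rad/s): [2.22, 2.22, 2.79, 3.14, 3.14, 3.14].

### API

Orientations are given as a rotation vector (axis times angle).
In Python, from cell import * gives the robot as it stands. The module is installed in compiled form; this text tells all that it offers.
- The arm moves only by the shell command python3 -m pendant 'ROWS' [FORCE]. ROWS is JSON, a list of rows, each a list of 5 numbers: the shift along the tool's x, y, z in mm, then the turn about the tool's z in units of 5 degrees (1.0 is 5 degrees), then the closure, from -1 (fully open) to 1 (shut). A call has 1 to 20 rows; each row is the pose to reach, as a shift and turn from the pose commanded when the call began, along the tool's axes at that moment; what a row does not reach only later rows make up. A row lasts 1/8 s, in which the tool goes at most 62.5 mm and 10.7 degrees, less where a joint would pass 70% of its speed; a pose out of reach is approached as far as the arm can. A call with a gripper value outside its range is refused whole. The fingers move at their own pace and stop on an object; FORCE is the grip in N (left out, the last holds). Time passes only in rows, so rows that repeat a pose let the fingers close. It gives the time, the measured TCP pose, the force, the opening and the grip force at its end, in the units of the state.
- get_obs(): the state, without advancing time (a new reading comes with each control period).
- read_camera(name): name is "scene" or "top" or "wrist"; returns (picture, depth): 384x512x3 uint8, red, green, blue; 384x512 float32, m along the optical axis (not along the pixel's ray), 0 where there is no reading.
- camera_params(name): a dict with "fx", "fy", "cx", "cy" (pixels), "world_from_camera" (4x4, takes a point from camera to world coordinates). Camera axes: x right, y down, z forward; pixel columns grow to the right and rows downward; lengths in m; the calibration is good to about 2 mm. A picture is of the moment at which its call begins: read the wrist's pose just before it. camera_params takes no time and is no camera call; for the wrist camera it gives the pose at the moment of the call.
- sign_off(): hands the job in; it is judged then, once.
The state is a dict: "time_s": time; "joints": joint angles; "qd": joint speeds; "effort": joint torques, N m; "tool_pos": TCP position; "orientation": TCP orientation; "ft_force": force on the tool from outside, world axes, zero at the start; "wrist_torque": the same for the moment, N m; "finger_gap": finger opening in m; "grasp_force": force on a finger pad.
Only numpy, scipy, OpenCV 4.12 (cv2) and the standard library are available. Lean on these libraries where they do the work, as an engineer would, in place of code of your own. Each camera call takes 0.05 s, during which the arm holds its last target. There are 200 camera calls.

## Working session

There is one attempt and no reset: what is moved stays moved. The work goes in short steps, Python scripts to look and compute and a shell command to move; the robot and the scene stay as the last step left them, time stands still between calls to the robot, and variables do not carry over. Pictures are saved under pics/ and viewed, at most 10 in all, crops included, and the job is handed in when it is done.

```bash
mkdir -p pics
python3 - <<'E'
from cell import *
import cv2,numpy as np
o=get_obs();print({k:np.round(v,3).tolist() for k,v in o.items()})
for n in("top","scene"):
    p,d=read_camera(n);np.savez(n,p=p,d=d,**camera_params(n));cv2.imwrite(f"pics/{n}0.png",p[:,:,::-1])
    c=camera_params(n);print(n,c['fx'],c['cx'],c['cy'],np.round(c['world_from_camera'],3).tolist())
E
```

```text
{'time_s': 0.0, 'joints': [1.125, 0.354, 1.634, -0.0, 1.155, -0.002], 'qd': [0.001, -0.0, 0.001, 0.0, 0.001, 0.0], 'effort': [0.003, -59.383, -33.423, 0.07, 0.023, -0.0], 'tool_pos': [0.268, 0.564, 0.236], 'orientation': [-0.691, -3.064, 0.002], 'ft_force': [1.07, -0.52, 0.095], 'wrist_torque': [0.032, 0.043, 0.008], 'grasp_force': 0.0, 'finger_gap': 0.092}
top 464.296173990293 251.4764140245682 192.40546972120998 [[0.003, -0.989, 0.148, 0.323], [-1.0, -0.003, 0.0, 0.084], [0.0, -0.148, -0.989, 1.013], [0.0, 0.0, 0.0, 1.0]]
scene 446.5649637842789 260.2178974486496 193.16127263572292 [[0.561, -0.613, 0.556, -0.073], [-0.827, -0.429, 0.363, -0.238], [0.016, -0.664, -0.748, 0.796], [0.0, 0.0, 0.0, 1.0]]
```

View pics/top0.png

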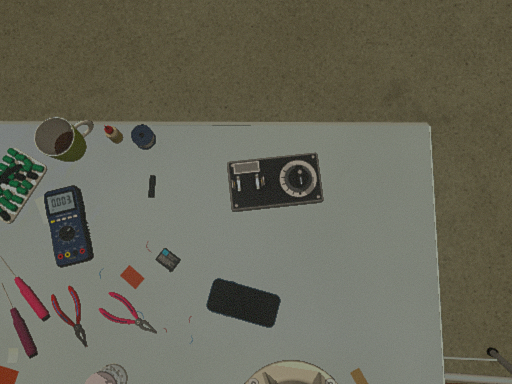

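View pics/scene0.png

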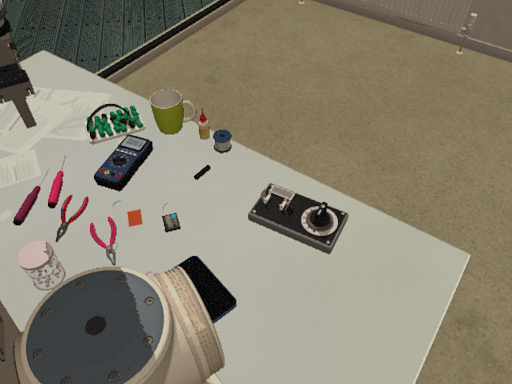

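The top view shows the cell at about (152,186), the spool at (143,136), the pack at (168,259) and the tester spanning (228–324, 153–210), with its knob at (298,179) and cradle at about (248,183). The scene view agrees: cell at (203,172), tester around (298,216).

```bash
cat > h.py <<'E'
import numpy as np,cv2
def ray(c,uv,z):
    uv=np.atleast_2d(np.asarray(uv,float));T=c['world_from_camera']
    d=np.c_[(uv[:,0]-c['cx'])/c['fx'],(uv[:,1]-c['cy'])/c['fy'],np.ones(len(uv))]@T[:3,:3].T
    o=T[:3,3];return o+d*((z-o[2])/d[:,2])[:,None]
def cloud(c,d):
    v,u=np.indices(d.shape);P=np.stack([(u-c['cx'])/c['fx']*d,(v-c['cy'])/c['fy']*d,d],-1)
    T=c['world_from_camera'];return P@T[:3,:3].T+T[:3,3]
def comps(mask,amin=20):
    n,l,s,ce=cv2.connectedComponentsWithStats(mask.astype(np.uint8));return [(l==i) for i in range(1,n) if s[i,4]>=amin]
E
python3 - <<'E'
from h import *
f=np.load('top.npz');c={k:f[k] for k in f.files};p=f['p'].astype(int);P=cloud(c,f['d'])
print('table z',np.median(P[225:260,300:400,2]))
g=p.max(2)
m=np.zeros(g.shape,bool);m[165:205,140:165]=(g<90)[165:205,140:165]
for k in comps(m):
    v,u=np.nonzero(k);r=cv2.minAreaRect(np.c_[u,v].astype(np.float32));print('cell px',r,len(u))
    b=ray(c,cv2.boxPoints(r),.007);print(np.round(b,4).tolist(),'mid',b.mean(0));
    e=[b[1]-b[0],b[2]-b[1]];e.sort(key=np.linalg.norm);print('len',[np.linalg.norm(x) for x in e],'ang',np.degrees(np.arctan2(e[1][1],e[1][0])), 'z',np.median(P[k][:,2]))
m=np.zeros(g.shape,bool);m[140:225,215:335]=(g<120)[140:225,215:335]
m=cv2.morphologyEx(m.astype(np.uint8),cv2.MORPH_CLOSE,np.ones((9,9)))
k=max(comps(m),key=np.sum);v,u=np.nonzero(k);r=cv2.minAreaRect(np.c_[u,v].astype(np.float32));print('tester',r)
b=ray(c,cv2.boxPoints(r),.03);ctr=b.mean(0);print(np.round(b,4).tolist(),ctr,[np.linalg.norm(b[1]-b[0]),np.linalg.norm(b[2]-b[1])])
k=(P[...,2]>.02)&(P[...,2]<.04)&(abs(P[...,0]-.5)<.12)&(abs(P[...,1]-.03)<.16)
q=P[k][:,:2].astype(np.float32);r=cv2.minAreaRect(q);print('deck by depth',r, len(q))
cv2.imwrite('pics/t1.png',cv2.resize(f['p'][130:230,130:340,::-1],None,fx=3.8,fy=3.8,interpolation=cv2.INTER_CUBIC))
E
```

```text
table z 0.0012004787923010074
cell px ((151.61175537109375, 186.0470428466797), (6.442506313323975, 22.39537811279297), 4.398705005645752) 150
[[0.4628, 0.3114, 0.007], [0.5125, 0.3094, 0.007], [0.5114, 0.2952, 0.007], [0.4617, 0.2973, 0.007]] mid [0.48710579 0.30335078 0.007     ]
len [np.float64(0.014229305253198961), np.float64(0.04972061970831927)] ang -2.2768815844970876 z 0.01383735808784975
tester ((274.62237548828125, 181.7570343017578), (51.134490966796875, 92.91806030273438), 83.82982635498047)
[[0.538, 0.1401, 0.03], [0.5608, -0.0601, 0.03], [0.4496, -0.0698, 0.03], [0.4275, 0.1271, 0.03]] [0.49397795 0.03430819 0.03      ] [np.float64(0.20147105616745192), np.float64(0.11157307236108852)]
deck by depth ((0.4956275224685669, 0.034401215612888336), (0.1106439158320427, 0.20025266706943512), 6.411249160766602) 4191
```

View pics/t1.png

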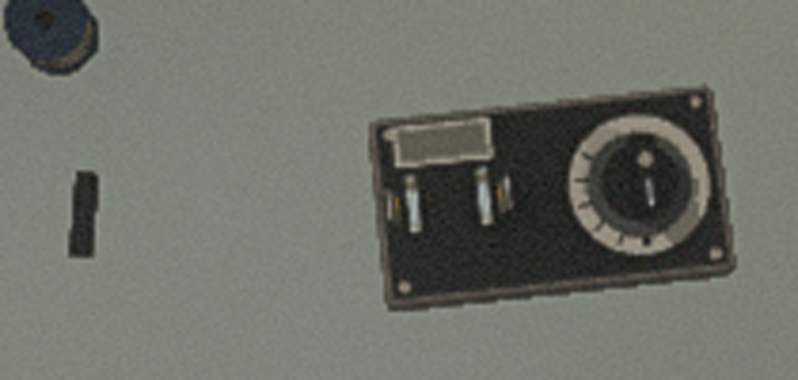

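The crop shows the cell, plus the tester's two saddles at (413,205) and (486,195) and the knob pointer at (650,190), lying along the tester's x axis. Deck size is 110.6×200.3 mm at +6.4°, and the cell is 14.2×49.7 mm, which all matches. Next I'll move above the cell.

```bash
cat >> h.py <<'E'
from scipy.spatial.transform import Rotation as Ro
def togo(o,tgt,yang):
    "shift mm in tool axes and turn units to reach TCP tgt with tool y at world angle yang deg (mod 180)"
    R=Ro.from_rotvec(o['orientation']).as_matrix();y=R[:,1]
    t=(np.degrees(np.arctan2(y[1],y[0]))-yang)
    t=(t+90)%180-90
    print('shift mm',np.round(R.T@(np.array(tgt)-o['tool_pos'])*1000,1),'turn units',round(t/5,2),'(or',round((t-180)/5,2),round((t+180)/5,2),') tilt',np.round(R[2],3))
E
python3 - <<'E'
from cell import *;from h import *
togo(get_obs(),[.487,.303,.16],87.7)
E
```

```text
shift mm [-309.7 -141.8   76.1] turn units -4.62 (or -40.62 31.38 ) tilt [-0.    -0.001 -1.   ]
```

```bash
python3 -m pendant '[[-310,-142,76,-4.6,-1],[-310,-142,76,-4.6,-1],[-310,-142,76,-4.6,-1],[-310,-142,76,-4.6,-1],[-310,-142,76,-4.6,-1],[-310,-142,76,-4.6,-1],[-310,-142,76,-4.6,-1],[-310,-142,76,-4.6,-1],[-310,-142,76,-4.6,-1],[-310,-142,76,-4.6,-1]]' 15
python3 - <<'E'
from cell import *;from h import *
o=get_obs();print(o['tool_pos'],o['joints']);c=camera_params('wrist')
p,d=read_camera('wrist');np.savez('w1',p=p,d=d,**c);cv2.imwrite('pics/w1.png',p[:,:,::-1])
print(c['fx'],np.round(c['world_from_camera'],3).tolist())
E
```

```text
time_s: 1.35
tool_pos: [0.4868, 0.304, 0.1608]
orientation: [0.064, 3.141, 0.0]
ft_force: [-0.6, -0.9, 0.7]
finger_gap: 0.092
grasp_force: 0.0
[0.48684241 0.30401834 0.16081704] [ 5.55582884e-01  3.58395842e-01  1.81347694e+00  4.46412631e-05
  9.69376121e-01 -9.74374873e-01]
344.1664604243007 [[0.041, 0.956, 0.292, 0.403], [0.999, -0.039, -0.01, 0.308], [0.002, 0.292, -0.956, 0.308], [0.0, 0.0, 0.0, 1.0]]
```

View pics/w1.png

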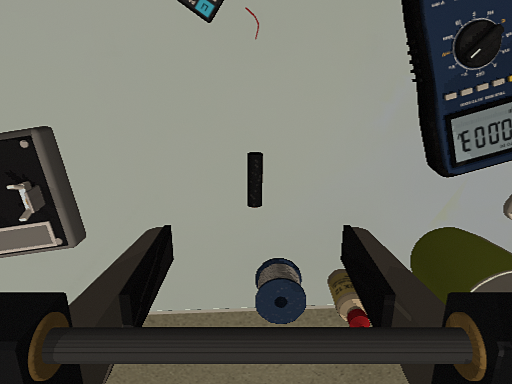

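The wrist view shows the cell at about (255,180), upright between the fingers, and the spool at (280,290), clear of the finger paths.

Run:
```python
from cell import *;from h import *
f=np.load('w1.npz');c={k:f[k] for k in f.files};g=f['p'].max(2)
m=np.zeros(g.shape,bool);m[135:225,230:285]=(g<80)[135:225,230:285]
k=max(comps(m),key=np.sum);v,u=np.nonzero(k);r=cv2.minAreaRect(np.c_[u,v].astype(np.float32));print(r)
b=ray(c,cv2.boxPoints(r),.007);e=sorted([b[1]-b[0],b[2]-b[1]],key=np.linalg.norm)
ang=np.degrees(np.arctan2(e[1][1],e[1][0]));print(b.mean(0),[np.linalg.norm(x) for x in e],ang)
ms=b.mean(0);ms[2]=.025
togo(get_obs(),ms,ang+90)
```

```text
((254.5, 179.5), (55.0, 15.0), 90.0)
[0.48764301 0.30249128 0.007     ] [np.float64(0.01328455313471424), np.float64(0.05183046145104333)] -2.072880484327813
shift mm [ -0.8  -1.4 135.8] turn units -0.06 (or -36.06 35.94 ) tilt [-0.  0. -1.]
```

```bash
python3 -m pendant '[[-0.8,-1.4,60,0,-1],[-0.8,-1.4,110,0,-1],[-0.8,-1.4,125,0,-1],[-0.8,-1.4,135.8,0,-1],[-0.8,-1.4,135.8,0,-1],[-0.8,-1.4,135.8,0,1],[-0.8,-1.4,135.8,0,1],[-0.8,-1.4,135.8,0,1],[-0.8,-1.4,135.8,0,1],[-0.8,-1.4,135.8,0,1],[-0.8,-1.4,135.8,0,1],[-0.8,-1.4,135.8,0,1],[-0.8,-1.4,135.8,0,1]]' 15
python3 -m pendant '[[0,0,-40,0,1],[0,0,-80,0,1],[0,0,-110,0,1],[0,0,-110,0,1],[0,0,-110,0,1]]'
python3 - <<'E'
from cell import *;from h import *
togo(get_obs(),[.4885,.0919,.135],6.4)
togo(get_obs(),[.4415,.0919,.135],6.4)
E
```

```text
time_s: 3.02
tool_pos: [0.4881, 0.3017, 0.0247]
orientation: [-0.067, -3.141, 0.0]
ft_force: [0.7, -0.4, 0.3]
finger_gap: 0.0142
grasp_force: 8.8
time_s: 3.65
tool_pos: [0.4876, 0.3014, 0.134]
orientation: [-0.066, -3.14, 0.001]
ft_force: [-0.2, -0.1, -0.4]
finger_gap: 0.0141
grasp_force: 15.0
shift mm [  -9.8 -209.3   -0.9] turn units 16.23 (or -19.77 52.23 ) tilt [ 0.001 -0.001 -1.   ]
shift mm [  37.2 -211.2   -0.9] turn units 16.23 (or -19.77 52.23 ) tilt [ 0.001 -0.001 -1.   ]
```

Cell held, with a gap of 14.1 mm. Next I'll look at the cradle with the wrist camera, stopping 60 mm short of the tester's centre line so the view is clear.

```bash
python3 -m pendant '[[-8,-60,-1,2,1],[-7,-120,-1,4,1],[-6,-180,-1,6,1],[-5,-240,-1,8,1],[-4,-269,-1,10,1],[-4,-269,-1,12,1],[-4,-269,-1,14,1],[-4,-269,-1,16.2,1],[-4,-269,-1,16.2,1],[-4,-269,-1,16.2,1]]'
python3 - <<'E'
from cell import *;from h import *
o=get_obs();print(o['joints']);c=camera_params('wrist')
p,d=read_camera('wrist');np.savez('w2',p=p,d=d,**c);cv2.imwrite('pics/w2.png',p[:,:,::-1])
P=cloud(c,d);k=(P[...,2]>.04)&(P[...,2]<.07)&(abs(P[...,0]-.49)<.03)&(abs(P[...,1]-.09)<.05)
for q in comps(k,60):
    v,u=np.nonzero(q);print(u.mean(),v.mean(),len(u),np.median(P[q],0),P[q].min(0),P[q].max(0))
E
```

```text
time_s: 4.9
tool_pos: [0.4802, 0.0328, 0.135]
orientation: [-2.085, -2.349, 0.002]
ft_force: [0.1, 0.1, -0.5]
finger_gap: 0.0141
grasp_force: 15.0
[ 6.50026652e-02  2.64842125e-01  2.02580092e+00 -4.35097939e-05
  8.52406025e-01 -5.38466961e-02]
284.1012658227848 73.82700421940929 237 [0.48615252 0.12286371 0.04911971] [0.47715193 0.1198261  0.04013595] [0.49471721 0.12608064 0.05342274]
263.72222222222223 92.01388888888889 72 [0.47438803 0.11004066 0.04684107] [0.47177839 0.10729787 0.04014241] [0.47769824 0.11275189 0.04912581]
302.3720930232558 92.29069767441861 86 [0.49980101 0.11288904 0.0465856 ] [0.49720704 0.10972209 0.04024149] [0.50262354 0.11584914 0.04922631]
263.2153846153846 151.4 65 [0.47899495 0.07039962 0.04672757] [0.47655679 0.06725421 0.04027094] [0.48209292 0.07324439 0.04935549]
299.67088607594934 151.49367088607596 79 [0.50418047 0.07353624 0.04602562] [0.50143035 0.0701426  0.04052227] [0.50735442 0.07605556 0.04945439]
281.29787234042556 168.71985815602838 282 [0.4929419  0.06021586 0.04831914] [0.48448288 0.0568347  0.04004227] [0.50181837 0.06370879 0.05330397]
```

View pics/w2.png

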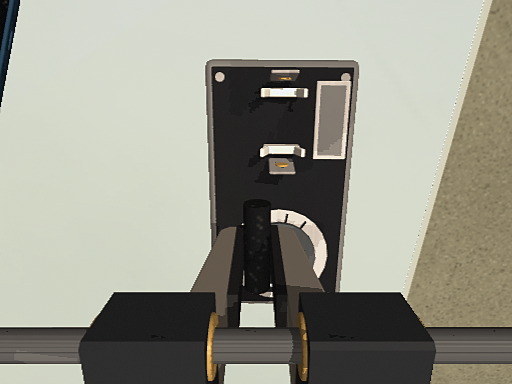

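The view shows the saddles at rows ~92 and ~151, the end contacts at (284,74) and (281,169), and the held cell with its end at (258,202). The cheeks give a cradle at (0.4893, 0.0917) and 6.5°, with tops at 49 mm as specified. Next I'll check how the cell sits in the hand.

Run:
```python
from cell import *;from h import *
f=np.load('w2.npz');c={k:f[k] for k in f.files};P=cloud(c,f['d']);o=get_obs()
R=Ro.from_rotvec(o['orientation']).as_matrix();L=(P-o['tool_pos'])@R*1000
k=(abs(L[...,1])<9)&(L[...,2]>5)&(L[...,2]<30)&(abs(L[...,0])<45);q=L[k]
print(len(q),np.percentile(q,[1,5,50,95,99],axis=0).round(1))
for a in range(-40,40,4):
    s=q[(q[:,0]>=a)&(q[:,0]<a+4)]
    if len(s):print(a,len(s),s[:,1].min().round(1),s[:,1].max().round(1),s[:,2].min().round(1))
togo(o,[.4893,.0917,.10],6.5)
```

```text
2659 [[-23.5  -8.2   7.7]
 [-20.9  -7.7  11.3]
 [  4.9  -0.9  13.1]
 [ 24.4   5.8  18.6]
 [ 24.8   8.1  23.2]]
-28 9 -6.3 5.7 12.6
-24 165 -8.0 5.6 11.0
-20 164 -8.0 5.6 10.5
-16 176 -8.0 5.6 10.8
-12 184 -8.3 5.8 10.9
-8 194 -8.3 5.8 10.7
-4 193 -8.3 5.9 10.9
0 199 -8.3 5.8 10.5
4 204 -8.3 5.9 5.2
8 325 -8.9 9.0 5.1
12 200 -8.2 5.8 10.7
16 205 -8.2 5.7 10.6
20 214 -8.1 5.7 10.6
24 227 -8.1 5.7 11.3
shift mm [57.5 15.9 35.2] turn units 0.05 (or -35.95 36.05 ) tilt [ 0.    -0.001 -1.   ]
```

Cell is centred in the jaws along its length. The camera sees it 1.2 mm to −y of the tool, which is calibration bias, so I'll use y = 17 and stop just above the cheeks to check.

```bash
python3 -m pendant '[[30,10,0,0,1],[57.5,17,0,0,1],[57.5,17,30,0,1],[57.5,17,50,0,1],[57.5,17,57,0,1],[57.5,17,57,0,1],[57.5,17,57,0,1]]'
python3 - <<'E'
from cell import *;from h import *
o=get_obs();c=camera_params('wrist');p,d=read_camera('wrist');cv2.imwrite('pics/w3.png',cv2.resize(p[120:320,150:390,::-1],None,fx=2.6,fy=2.6))
P=cloud(c,d);R=Ro.from_rotvec(o['orientation']).as_matrix();L=(P-o['tool_pos'])@R*1000
k=(L[...,2]>26)&(L[...,2]<37)&(abs(L[...,1])<18)&(abs(L[...,0])<45)
for q in comps(k,15): print(q.sum(),np.median(L[q],0).round(1),L[q].min(0).round(1),L[q].max(0).round(1))
k=(abs(L[...,1])<9)&(L[...,2]>9)&(L[...,2]<16)&(L[...,0]>12)&(L[...,0]<35);print('cell',L[k].min(0),L[k].max(0))
E
```

```text
time_s: 5.82
tool_pos: [0.4916, 0.0919, 0.0795]
orientation: [2.089, 2.345, 0.001]
ft_force: [0.4, -0.2, 0.9]
finger_gap: 0.0139
grasp_force: 15.0
255 [32.8 -1.9 28.2] [ 28.1 -10.4  26.1] [34.4  7.1 36.3]
90 [ 20.4 -14.7  32.7] [ 17.  -17.   30.1] [ 23.  -12.7  37. ]
92 [20.2 11.3 32.6] [17.   9.2 29.9] [23.  13.6 36.3]
34 [-32.4  -9.1  29. ] [-34.4  -9.7  26.7] [-30.4  -6.1  36.3]
17 [-32.9   6.1  28. ] [-34.2   3.8  26.6] [-32.3   6.9  31.8]
cell [12.00423441 -7.97126623 10.66997213] [25.03360525  5.28434836 15.99342292]
```

View pics/w3.png

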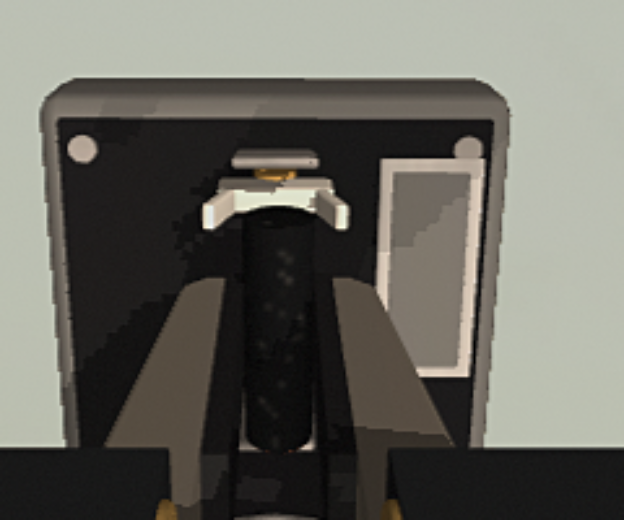

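The crop shows the cell centred between the cheeks (cheek midpoint −1.7 mm against cell −1.2 mm), with the end contacts at ±32.7 mm. Lowering it and letting go.

```bash
python3 -m pendant '[[0,-0.4,6,0,1],[0,-0.4,11,0,1],[0,-0.4,14,0,1],[0,-0.4,16,0,1],[0,-0.4,16,0,1],[0,-0.4,16,0,1],[0,-0.4,16,0,1]]'
```

```text
time_s: 6.75
tool_pos: [0.4906, 0.0918, 0.0628]
orientation: [-2.09, -2.345, -0.0]
ft_force: [0.7, -0.1, 0.1]
finger_gap: 0.014
grasp_force: 15.0
```

```bash
python3 -m pendant '[[0,0,0.5,0,1],[0,0,0.5,0,0.6],[0,0,0.5,0,0.4],[0,0,0.5,0,0.2],[0,0,0.5,0,0.2],[0,0,0.5,0,0.2],[0,0,0.5,0,0.2],[0,0,-30,0,0.2],[0,0,-60,0,0.2],[-40,0,-75,0,0.2],[-80,0,-75,0,0.2],[-80,0,-75,0,0.2],[-80,0,-75,0,0.2]]'
python3 - <<'E'
from cell import *;from h import *
o=get_obs();c=camera_params('wrist');p,d=read_camera('wrist');cv2.imwrite('pics/w4.png',p[:,:,::-1])
P=cloud(c,d)
k=(P[...,2]>.047)&(P[...,2]<.06)&(abs(P[...,0]-.49)<.009)&(abs(P[...,1]-.092)<.032)
for q in comps(k,20): print('cell',q.sum(),np.median(P[q],0).round(4),P[q].min(0).round(4),P[q].max(0).round(4))
q=P[(P[...,2]>.062)&(P[...,2]<.08)&(abs(P[...,0]-.5)<.035)&(abs(P[...,1]+.0154)<.035)]
r=cv2.minAreaRect(q[:,:2].astype(np.float32));print('bar',len(q),r,q.min(0),q.max(0))
togo(o,[.5006,-.0154,.11],96.5)
E
```

```text
time_s: 8.38
tool_pos: [0.4995, 0.0125, 0.1376]
orientation: [-2.091, -2.344, 0.0]
ft_force: [-0.4, -0.8, -0.8]
finger_gap: 0.0367
grasp_force: 0.0
cell 73 [0.4861 0.1232 0.0503] [0.481  0.1218 0.0471] [0.4943 0.124  0.0527]
cell 1482 [0.4894 0.093  0.0501] [0.481  0.0663 0.047 ] [0.4983 0.1166 0.0527]
cell 21 [0.496  0.0603 0.0481] [0.4911 0.06   0.0473] [0.4987 0.0617 0.0522]
bar 1385 ((0.5016446709632874, -0.0154619961977005), (0.041769254952669144, 0.014729324728250504), 6.842952728271484) [ 0.48043461 -0.02362661  0.06200193] [ 0.52236804 -0.00639777  0.07464844]
shift mm [-27.9  -2.1  27.6] turn units -18.0 (or -54.0 18.0 ) tilt [ 0. -0. -1.]
```

View pics/w4.png

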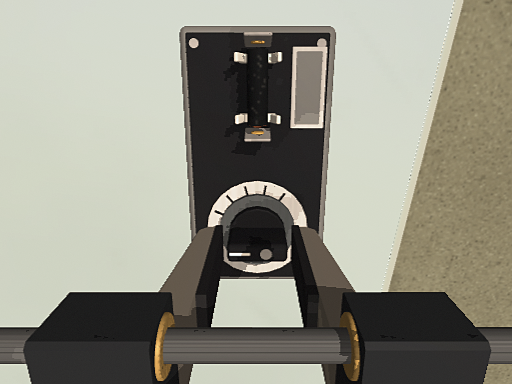

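The cell is seated: top at 52.7 mm and centre within about 1 mm of the cradle, at pixel (258,90) between the contacts. The grip bar is at (0.5016, −0.0155), 41.8×14.7 mm at 6.8°, so the knob is at home. Next I'll go above the knob and turn the jaws across the bar.

```bash
python3 -m pendant '[[-28,0,0,-2,0.2],[-28,0,0,-4,0.2],[-28,0,0,-6,0.2],[-28,0,0,-8,0.2],[-28,0,0,-10,0.2],[-28,0,0,-12,0.2],[-28,0,0,-14,0.2],[-28,0,0,-16,0.2],[-28,0,0,-18,0.2],[-28,0,0,-18,0.2],[-28,0,0,-18,0.2]]' 50
python3 - <<'E'
from cell import *;from h import *
togo(get_obs(),[.5025,-.0154,.0695],96.5)
E
```

```text
time_s: 9.8
tool_pos: [0.5029, -0.0149, 0.1377]
orientation: [0.175, -3.136, -0.0]
ft_force: [-0.1, -0.5, 0.5]
finger_gap: 0.0367
grasp_force: 0.0
shift mm [ 0.4 -0.4 68.2] turn units -0.02 (or -36.02 35.98 ) tilt [ 0.  0. -1.]
```

```bash
python3 -m pendant '[[0.4,-0.4,25,0,0.2],[0.4,-0.4,45,0,0.2],[0.4,-0.4,60,0,0.2],[0.4,-0.4,68,0,0.2],[0.4,-0.4,68,0,0.2],[0.4,-0.4,68,0,0.2],[0.4,-0.4,68,0,0.5],[0.4,-0.4,68,0,0.7],[0.4,-0.4,68,0,0.85],[0.4,-0.4,68,0,1],[0.4,-0.4,68,0,1],[0.4,-0.4,68,0,1],[0.4,-0.4,68,0,1],[0.4,-0.4,68,0,1],[0.4,-0.4,68,0,1]]' 50
python3 -c "
from cell import *;o=get_obs();print(o['ft_force'],o['wrist_torque'],o['tool_pos'])"
```

```text
time_s: 11.68
tool_pos: [0.5029, -0.0162, 0.0701]
orientation: [-0.18, 3.136, -0.001]
ft_force: [-1.3, -4.3, 5.6]
finger_gap: 0.0139
grasp_force: 50.0
[-1.29780767 -4.28123014  5.55362149] [-0.60567124  0.13955592 -0.10668338] [ 0.50286721 -0.01619809  0.0700796 ]
```

Bar gripped with a 13.9 mm gap at 50 N. Turning now in small steps, reading the moment each time to feel for the clicks.

```bash
cat > tq.py <<'E'
from cell import *;from h import *
o=get_obs();y=Ro.from_rotvec(o['orientation']).as_matrix()[:,1]
a=96.5-np.degrees(np.arctan2(y[1],y[0]))
print('turned',round((a+90)%180-90,2),'Mz',round(float(o['wrist_torque'][2]),3),'f',np.round(o['ft_force'],1),'gap',round(float(o['finger_gap']),4),'g',o['grasp_force'],'j',np.round(o['joints'],3))
E
python3 tq.py
python3 -m pendant '[[0,0,0,0.5,1],[0,0,0,1,1],[0,0,0,1,1],[0,0,0,1,1]]' >/dev/null; python3 tq.py
python3 -m pendant '[[0,0,0,0.5,1],[0,0,0,1,1],[0,0,0,1,1],[0,0,0,1,1]]' >/dev/null; python3 tq.py
python3 -m pendant '[[0,0,0,0.5,1],[0,0,0,1,1],[0,0,0,1,1],[0,0,0,1,1]]' >/dev/null; python3 tq.py
python3 -m pendant '[[0,0,0,0.5,1],[0,0,0,1,1],[0,0,0,1,1],[0,0,0,1,1]]' >/dev/null; python3 tq.py
python3 -m pendant '[[0,0,0,0.5,1],[0,0,0,1,1],[0,0,0,1,1],[0,0,0,1,1]]' >/dev/null; python3 tq.py
python3 -m pendant '[[0,0,0,0.5,1],[0,0,0,1,1],[0,0,0,1,1],[0,0,0,1,1]]' >/dev/null; python3 tq.py
```

```text
turned -0.08 Mz -0.107 f [-1.3 -4.3  5.6] gap 0.0139 g 50.001094937324524 j [-0.035  0.399  2.022 -0.     0.72  -1.72 ]
turned 4.89 Mz 0.141 f [-1.1 -4.4  5.9] gap 0.0136 g 50.00859618186951 j [-3.500e-02  3.990e-01  2.022e+00 -1.000e-03  7.200e-01 -1.633e+00]
turned 9.9 Mz 0.079 f [-1.  -4.1  4.7] gap 0.0136 g 50.00725328922272 j [-3.500e-02  3.990e-01  2.022e+00 -1.000e-03  7.200e-01 -1.546e+00]
turned 14.91 Mz 0.053 f [-1.4 -3.9  5.5] gap 0.014 g 50.00245749950409 j [-3.500e-02  3.990e-01  2.022e+00 -1.000e-03  7.200e-01 -1.459e+00]
turned 19.91 Mz -0.012 f [-0.3 -4.   4.9] gap 0.0139 g 50.00144183635712 j [-3.500e-02  3.990e-01  2.022e+00 -1.000e-03  7.200e-01 -1.371e+00]
turned 24.9 Mz 0.095 f [-1.  -3.3  6.6] gap 0.0136 g 50.00453174114227 j [-3.500e-02  3.990e-01  2.022e+00 -1.000e-03  7.200e-01 -1.284e+00]
turned 29.9 Mz 0.092 f [-0.5 -4.9  4.6] gap 0.0139 g 50.00978887081146 j [-3.500e-02  3.990e-01  2.022e+00 -1.000e-03  7.200e-01 -1.197e+00]
```

The moment follows the expected spring and ripple: high at 5°, low at 20°, rising again past the first click at 25°. Continuing to 65°.

```bash
for i in 1; do
python3 -m pendant '[[0,0,0,0.5,1],[0,0,0,1,1],[0,0,0,1,1],[0,0,0,1,1]]' >/dev/null; python3 tq.py
python3 -m pendant '[[0,0,0,0.5,1],[0,0,0,1,1],[0,0,0,1,1],[0,0,0,1,1]]' >/dev/null; python3 tq.py
python3 -m pendant '[[0,0,0,0.5,1],[0,0,0,1,1],[0,0,0,1,1],[0,0,0,1,1]]' >/dev/null; python3 tq.py
python3 -m pendant '[[0,0,0,0.5,1],[0,0,0,1,1],[0,0,0,1,1],[0,0,0,1,1]]' >/dev/null; python3 tq.py
python3 -m pendant '[[0,0,0,0.5,1],[0,0,0,1,1],[0,0,0,1,1],[0,0,0,1,1]]' >/dev/null; python3 tq.py
python3 -m pendant '[[0,0,0,0.5,1],[0,0,0,1,1],[0,0,0,1,1],[0,0,0,1,1]]' >/dev/null; python3 tq.py
python3 -m pendant '[[0,0,0,0.5,1],[0,0,0,1,1],[0,0,0,1,1],[0,0,0,1,1]]' >/dev/null; python3 tq.py
done
python3 - <<'E'
from cell import *;from h import *
p,d=read_camera('wrist');cv2.imwrite('pics/w5.png',p[:,:,::-1])
E
```

```text
turned 34.89 Mz 0.114 f [-2.1 -3.3  5.5] gap 0.0139 g 50.008490681648254 j [-3.500e-02  3.990e-01  2.022e+00 -1.000e-03  7.200e-01 -1.110e+00]
turned 39.9 Mz 0.07 f [-0.8 -3.5  6. ] gap 0.0138 g 50.003196001052856 j [-3.500e-02  3.990e-01  2.022e+00 -1.000e-03  7.200e-01 -1.022e+00]
turned 44.91 Mz 0.048 f [-1.7 -3.8  5.3] gap 0.014 g 50.001951456069946 j [-3.500e-02  3.990e-01  2.022e+00 -1.000e-03  7.200e-01 -9.350e-01]
turned 49.9 Mz 0.109 f [ 0.1 -3.6  5.7] gap 0.0137 g 50.00518262386322 j [-3.500e-02  3.990e-01  2.022e+00 -1.000e-03  7.200e-01 -8.480e-01]
turned 54.9 Mz 0.146 f [-0.9 -3.8  5.4] gap 0.0136 g 50.01107096672058 j [-3.500e-02  3.990e-01  2.022e+00 -1.000e-03  7.200e-01 -7.610e-01]
turned 59.9 Mz 0.097 f [-0.3 -3.4  5.3] gap 0.0136 g 50.00978708267212 j [-3.500e-02  3.990e-01  2.022e+00 -1.000e-03  7.200e-01 -6.730e-01]
turned 64.9 Mz 0.087 f [-1.  -3.7  5.1] gap 0.0137 g 50.003902316093445 j [-3.500e-02  3.990e-01  2.022e+00 -1.000e-03  7.200e-01 -5.860e-01]
```

View pics/w5.png

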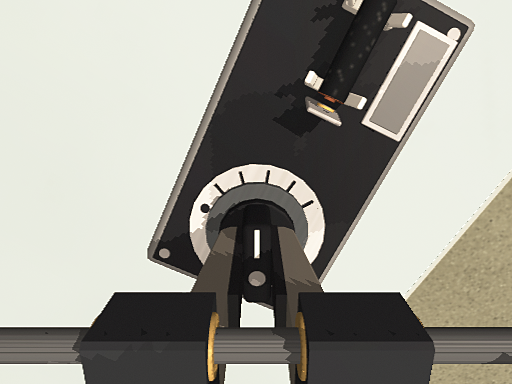

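The white pointer line at (257,243) is vertical and parallel with the jaws, so the knob follows without slipping. It points between the second tick at (242,177) and the third at (267,177), and the cell is still in the cradle. Ten more degrees to the third click.

```bash
python3 -m pendant '[[0,0,0,0.5,1],[0,0,0,1,1],[0,0,0,1,1],[0,0,0,1,1]]' >/dev/null; python3 tq.py
python3 -m pendant '[[0,0,0,0.5,1],[0,0,0,1.05,1],[0,0,0,1.05,1],[0,0,0,1.05,1],[0,0,0,1.05,1],[0,0,0,1.05,1],[0,0,0,1.05,1],[0,0,0,1.05,1],[0,0,0,1.05,1],[0,0,0,1.05,1]]' >/dev/null; python3 tq.py
python3 - <<'E'
from cell import *;from h import *
p,d=read_camera('wrist');cv2.imwrite('pics/w6.png',p[:,:,::-1])
p,d=read_camera('top');c=camera_params('top')
P=cloud(c,d);m=(p.max(2)>0)
print(get_obs()['time_s'])
E
```

```text
turned 69.91 Mz 0.049 f [-0.  -3.4  5.6] gap 0.0137 g 50.00259876251221 j [-3.500e-02  3.990e-01  2.022e+00 -1.000e-03  7.200e-01 -4.990e-01]
turned 75.15 Mz 0.032 f [-0.1 -3.1  5.5] gap 0.0138 g 50.00663638114929 j [-3.500e-02  3.990e-01  2.022e+00 -1.000e-03  7.200e-01 -4.070e-01]
20.075
```

View pics/w6.png

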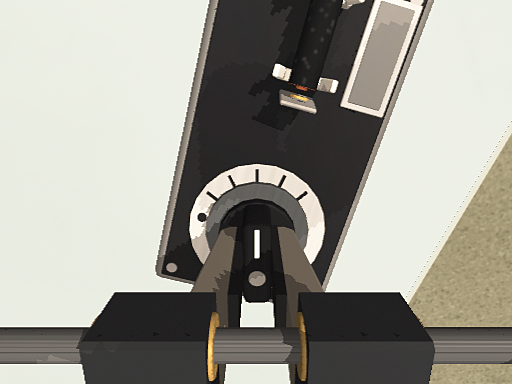

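The pointer line at (257,243) now lines up with the third tick after the home dot, at (257,175). The knob is held still and the cell is seated and untouched, so I'm handing in.

```bash
python3 -c "
from cell import *;print(sign_off())"
```

```text
the job is handed in; nothing more can be done
None
```

The cell lies released in the cradle and the gripper is holding the selector at the third click (about 75°); I handed the job in at about 20 s, and the hand-in gave no verdict.

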